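Put the pile of tasting slates away in the chest tray

ROBOT

A 6-joint arm with a two-finger parallel gripper is mounted at the origin on the work surface. World frame = base frame: x ahead of the robot, y to its left, z up, the work surface at z = 0. Lengths are in m, angles in rad, forces in N, time in s.
With the tool pointing down it reaches from about 0.35 to 0.725 m from the base axis. Payload 4.3 kg.
Tool frame: the origin (TCP) lies at the very end of the fingers, on their centre line; the grasp point (between the pads) lies 19 mm behind it (manip.grasp_offset is the z of the grasp point in the tool frame, in m); z points along the fingers, y is the line along which they close (so a half turn about z gives the same grasp; the last joint's range is limited). The gripper opens to 85 mm and grips with 20 to 120 N. Pads are 22 mm wide; open, the fingers measure 114 mm over their backs; the gripper's body (76 mm by 85 mm) begins 54 mm behind the grasp point. The pads swing forward as they close: fully open they stand 13 mm farther back than shut.
Start: joints at [1.184, 0.377, 0.081, 1.274, 0, 1.46], TCP at [0.157, 0.553, 0.231] pointing down, gripper open.
Joint ranges: [-2.72, 2.72], [-0.84, 1.66], [-1.02, 1.22], [-1.77, 2.12], [-1.37, 1.28], [-3.14, 3.14]. Speed limits (rad/s): [2.57, 2.57, 3.14, 3.14, 3.14, 3.14].

INTERFACE

Orientations are given as [roll, pitch, yaw] about the fixed x, y, z axes, in that order (R = Rz(yaw) Ry(pitch) Rx(roll)).
In Python, from bench import manip, viewer, workorder, trace, pinpoint gives the robot as it stands.
- The arm moves only by the tool servo_tool, never from a script. Its argument "increments" is a list of rows, each a list of 7 numbers: the opening, from -1 (shut) to 1 (fully open), so that 0 is half open, then the shift along the tool's x, y, z in mm, then the turn, a rotation vector about the tool's x, y, z in degrees. A call has exactly 5 rows; each row shifts and turns the commanded pose from where the row before left it, along the tool's axes as they then stand; what a row does not reach is not made up. A row lasts 1/12 s, in which the tool goes at most 41.7 mm and 7.16 degrees, less where a joint would pass 70% of its speed; a pose out of reach is approached as far as the arm can. A call is refused whole if a number of a shift passes 41.7 or a number of a turn 7.16, either way. A call with a gripper value outside its range is refused whole. The fingers move at their own pace and stop on an object; "grip_force" is the grip in N (left out, the last holds). Time passes only in rows, so rows that do not move let the fingers close, or fill a call up. It gives the time, the measured TCP pose, the force, the opening and the grip force at its end, in the units of the state.
- manip.sense(): the state, without advancing time (a new reading comes with each control period).
- viewer.camera(name): name is "scene" or "top" or "wrist"; returns a dict with "color" (480x640x3 uint8, red, green, blue), "fx", "fy", "cx", "cy" (pixels), "cam_to_world" (4x4, takes a point from camera to world coordinates). Camera axes: x right, y up, looking along -z (the intrinsics and any distortion apply to the point x, -y, -z); pixel columns grow to the right and rows downward; lengths in m; the calibration is good to about 2 mm. A picture is of the moment at which its call begins. There is no depth.
- workorder.job_done(): hands the job in; it is judged then, once.
Trained networks look in a picture, given as the dict that the camera call returned (one of the last four; its "shot" number tells which), for a name from the list of things; names that differ only in an ending like _2 or _b are one class to them, and where a whole thing is asked for, a point or a joint stands for the part that bears it (a point fixed in the world has none). Each returns a list of dicts, best first, with "p" (0 to 1); they miss things now and then, are a little off and sometimes report something else, mostly with a low value. They report only what shows in the picture. A call takes as long as a camera call. They do not tell look-alikes from the thing itself.
- trace(picture, target): "region" (480x640 bool, what is visible of it).
- pinpoint(picture, target): "at" ([x, y, z] in m, in the coordinates of the camera as it stood for that picture, good to about 4 mm: a listed point, or the origin of a listed thing).
The state is a dict: "clock": time; "joint_pos": joint angles; "joint_velocities": joint speeds; "joint_torque": joint torques, N m; "tool_pos": TCP position; "eef_rot": TCP orientation; "contact_force": force on the tool from outside, world axes, zero at the start; "moment": the same for the moment, N m; "grip_width": finger opening in m; "grasp_force": force on a finger pad.
Only numpy, scipy, OpenCV 4.12 (cv2) and the standard library are available. Lean on these libraries where they do the work, as an engineer would, in place of code of your own. Each camera call takes 0.05 s, during which the arm holds its last target. There are 200 camera calls.

TASK

Pull the tray of the wooden chest out to its stop. Then pick up the whole pile of three slates in one go, tilt it into the snug cork-floored well of the tray, with the end nearest the tray's front going in low, under the brass lip, then lower the other end, so that all three slates end up lying flat and fully home in the well, still stacked in the same order. Leave the tray fully out, let go, and leave the cheeses, jar, bottle and knife where they are.

Things in the scene. Friction and masses are not known exactly. Their poses are not given: they have to be found in the camera images.
- tray (a joint): How far the tray is out of the chest, m: 0 shut, 0.18 at its stop (starts between 0 and 0.03). It slides straight out along minus x of tray_well against 1.5 N friction and stays where it is left.
- chest_front (a point): Fixed dark wooden chest, 280 mm deep (x), 260 wide (y), 100 mm high; this point is the middle of the top edge of its front face, x points to its back. The tray's pale front (250 wide, top edge 78 mm above the table) stands 14 mm proud of the chest's face when shut.
- tray_handle (a point): Middle of the tray's brass bar handle, on the bar's centre line, 66 mm above the table. The bar is 10 mm thick and 110 mm long, along y of tray_well, level; its centre line stands 45 mm off the tray's front face (40 mm clear gap behind the bar, open from above and below, 100 mm clear between its two end stays).
- tray_well (a point): Centre of the well's cork floor, on top of the cork, 30 mm above the table. Moves with the tray; x points from the tray's front into the chest, y sideways, z up. The well is 115 mm long (x -57.5 to +57.5) and 60 wide. The cork is 52 wide, 10 mm thick; the tray floor beside it is 220 wide with 22 mm high rims. Tray at its stop: this point is 112 mm in front of the chest's face.
- tray_lip (a point): Middle of the free lower edge of the brass lip over the near end (x = -57.5) of the well: 38 mm above the cork and 12 mm inward of the 38 mm high near wall. The lip is 6 mm thick. Side walls there, 60 mm apart: 14 mm long, 38 high, then flaring outwards to 30 mm from the near wall, 26 high. The tray front's top is 48 mm above the cork.
- tray_finger_gap (a point): Middle of the open left side of the well, at cork level, 30 mm in +y from tray_well; the right side is alike, so fingers can pass beside the pile. At the far end (x = +57.5) a wall rises straight 6 mm, then leans outwards up to 14 mm above the cork as a lead-in; side walls over the last 17 mm before it, 60 mm apart, rise 4 mm, then lean outwards up to 11 mm.
- slate_low_c (a point): Centre of the lowest slate of the pile. Each of the three dark grey slates is 110 mm (x) by 56 mm (y) by 10 mm (z), about 170 g, loose; they start squared up in one pile, 30 mm high, flat on one of two like pale wooden boards (260 x 190 x 18 mm) left and right of the chest.
- slate_mid_c (a point): Centre of the middle slate, same size, 10 mm above the lowest one's.
- slate_top_c (a point): Centre of the top slate, same size, 20 mm above the lowest one's.
- wedge: Yellow cheese block, 98 x 50 x 55 mm, on the other board; origin at the middle of its underside. Leave it.
- jar: Amber jar, 70 mm across, 90 mm high; origin at the centre of its underside. Leave it.
- oil: Green bottle, 60 mm across, 190 mm high; origin at the centre of its underside. Leave it.
- knife: Cheese knife, flat blade with dark wooden handle, 200 mm long, lying between robot and chest; origin at its underside. Leave it.
Things that resemble listed ones, but are neither listed nor needed, are in the scene too. What is shaped like the part that bears slate_top_c but green is not meant.

How it is judged:
By the outcome, as a careful person would: the job done as asked, in the order asked, and still so for the second after the job is handed in, with the robot touching nothing.
It also fails if it takes over 64 s, if anything falls off the work surface, if the arm or the gripper's body presses on something with over 40 N, if the wrist force passes 120 N, or if a joint passes its speed limit or range.

## Working session

There is one attempt and no reset: what is moved stays moved. The work goes in short steps, Python scripts to look and compute and a tool call to move; the robot and the scene stay as the last step left them, time stands still between calls to the robot, and variables do not carry over. Pictures are saved under pics/ and viewed, at most 10 in all, crops included, and the job is handed in when it is done.

Besides the shell and the picture viewer there is one more tool, called after "Request:" in YAML: its name, and indented under it one key for each argument. servo_tool: Moves the arm, as the interface text tells. Its arguments: {"type":"object","properties":{"increments":{"type":"array","items":{"type":"array","items":{"type":"number"}}},"grip_force":{"type":"number"}},"required":["increments"]}

```bash
ls; mkdir -p pics; cat > h.py <<'E'
import numpy as np, cv2
from bench import manip, viewer, workorder, trace, pinpoint
from scipy.spatial.transform import Rotation as R
def world(pic,at):
    return (pic["cam_to_world"]@np.r_[at,1])[:3]
def pix(pic,w):
    c=np.linalg.inv(pic["cam_to_world"])@np.r_[w,1]
    return [pic["fx"]*c[0]/-c[2]+pic["cx"], pic["cy"]-pic["fy"]*c[1]/-c[2]]
def save(pic,n): cv2.imwrite("pics/"+n,pic["color"][:,:,::-1])
def find(pic,names,k=3):
    for n in names:
        for d in pinpoint(pic,n)[:k]:
            w=world(pic,d["at"]); print(n,round(d["p"],2),w.round(4),np.round(pix(pic,w)))
E
python3 - <<'E'
from h import *
s=manip.sense();print(s)
for c in ["top","scene"]:
    p=viewer.camera(c);save(p,c+"1.png");print(c,{k:p[k] for k in p if k!="color"})
    find(p,["tray_handle","tray_well","tray_lip","chest_front","slate_top_c","slate_low_c","wedge","jar","oil","knife"])
E
```

```text
pics
{'clock': 0.0, 'joint_pos': array([1.18368838e+00, 3.78093685e-01, 7.96647299e-02, 1.27440796e+00,
       2.62917267e-05, 1.46048499e+00]), 'joint_velocities': array([ 0.0020717 , -0.00051833, -0.00025342,  0.00141598,  0.0010218 ,
       -0.00073491]), 'joint_torque': array([ 2.56502253e-04, -4.63603377e+01,  2.69875950e+01,  2.08535866e-02,
        3.72638283e-06,  2.18403066e-06]), 'tool_pos': array([0.15688247, 0.55251782, 0.23035844]), 'eef_rot': array([-3.13956736e+00, -2.50775991e-04,  2.86479576e+00]), 'contact_force': array([-1.04719869,  1.09692786, -0.81469925]), 'moment': array([-0.06987887, -0.00899632, -0.02418679]), 'grasp_force': 0.0, 'grip_width': 0.08509204538844006}
top {'fx': 442.24454443648966, 'fy': 442.24454443648966, 'cx': 320.3581839812616, 'cy': 231.3187233537502, 'cam_to_world': array([[-0.02933269,  0.99392657, -0.106064  ,  0.40059644],
       [-0.99938093, -0.02709945,  0.02243618,  0.01593936],
       [ 0.01942564,  0.10665645,  0.99410615,  1.16281708],
       [ 0.        ,  0.        ,  0.        ,  1.        ]]), 'shot': 1}
tray_handle 0.56 [6.0
[... 907 characters left out ...]
31987386, -0.31258765],
       [ 0.00267317,  0.7876372 ,  0.6161335 ,  0.67140421],
       [ 0.        ,  0.        ,  0.        ,  1.        ]]), 'shot': 2}
tray_handle 0.93 [0.6061 0.0033 0.0673] [340. 277.]
tray_lip 0.89 [0.6845 0.0072 0.0643] [362. 305.]
chest_front 0.82 [0.6858 0.0103 0.1015] [365. 290.]
slate_top_c 0.9 [0.1915 0.3193 0.0026] [372. 173.]
slate_top_c 0.63 [0.4439 0.3231 0.0457] [427. 205.]
wedge 0.67 [ 0.4459 -0.3463  0.0155] [148. 294.]
wedge 0.33 [0.6814 0.0069 0.0657] [361. 303.]
jar 0.92 [ 0.668  -0.3387  0.0012] [174. 385.]
jar 0.3 [0.6852 0.007  0.0673] [362. 304.]
oil 0.69 [6.723e-01 3.341e-01 6.000e-04] [490. 277.]
knife 0.7 [ 0.3657 -0.0011  0.002 ] [292. 234.]
```

View pics/top1.png

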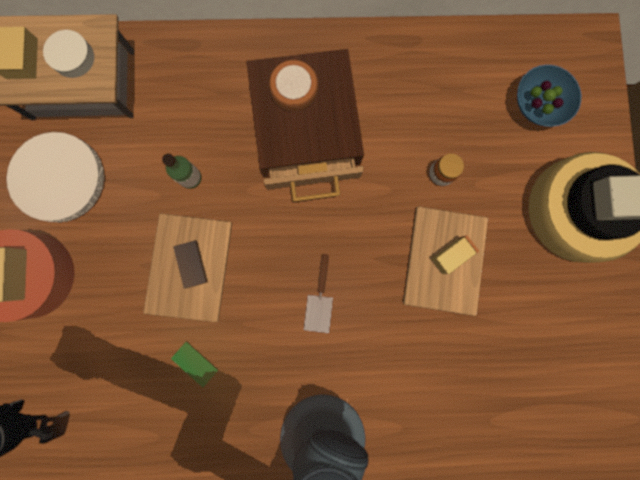

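View pics/scene1.png

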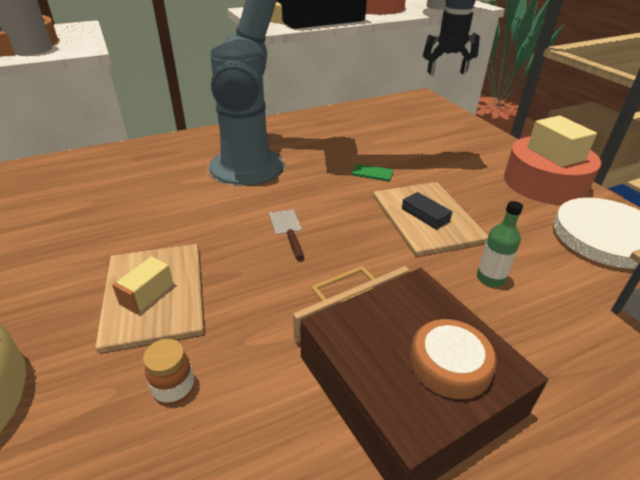

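The top view shows the dark slate pile on the left board at (190,264), with a green look-alike on the table at (194,362). I choose the dark one. The tray handle bar is at (316,196), running from (292,200) to (338,193). The scene view agrees: dark pile at (427,205), green piece at (372,173).

```bash
cat >> h.py <<'E'
def plane(pic,uv,z):
    "pixels (n,2) -> world points on height z"
    uv=np.atleast_2d(uv).astype(float); M=pic["cam_to_world"]
    d=np.c_[(uv[:,0]-pic["cx"])/pic["fx"],-(uv[:,1]-pic["cy"])/pic["fy"],-np.ones(len(uv))]@M[:3,:3].T
    o=M[:3,3]; return o+d*((z-o[2])/d[:,2])[:,None]
def rect(pic,reg,z):
    v,u=np.nonzero(reg); p=plane(pic,np.c_[u,v],z)[:,:2].astype(np.float32)
    c,s,_=r=cv2.minAreaRect(p); b=cv2.boxPoints(r)
    e=max([b[1]-b[0],b[2]-b[1]],key=np.linalg.norm)
    return np.array(c),np.array(s),np.degrees(np.arctan2(e[1],e[0]))
def down(yaw,tilt=0): # tool down, tool x along yaw (deg); tilt: about tool y
    return R.from_euler("z",yaw,degrees=True)*R.from_euler("x",180,degrees=True)*R.from_euler("y",tilt,degrees=True)
def plan(pos,rot,n,frm=None):
    "constant row for n rows from measured (or given (pos,rot)) pose to the target"
    s=manip.sense(); p0,r0=frm or (s["tool_pos"],R.from_euler("xyz",s["eef_rot"]))
    r=(r0.inv()*rot).as_rotvec()/n; t=r0.inv().apply(np.array(pos)-p0)
    A=sum(R.from_rotvec(r*k).as_matrix() for k in range(n))
    print("n",n,"shift",np.linalg.solve(A,t).round(5)*1000,"turn",np.degrees(r).round(3))
E
python3 - <<'E'
from h import *
p=viewer.camera("top")
for t in trace(p,"slate_top_c")[:3]: print(t["p"],rect(p,t["region"],.048))
c=plane(p,[[248,60],[348,50],[361,160],[262,171]],.1);print(c.round(3))
for i in range(4):
    e=c[(i+1)%4]-c[i];print(np.degrees(np.arctan2(e[1],e[0])).round(1),np.linalg.norm(e).round(3))
for t in trace(p,"tray_handle")[:2]: print(t["p"],t["region"].sum(),rect(p,t["region"],.066))
s=manip.sense();print(R.from_euler("xyz",s["eef_rot"]).as_matrix().round(2))
r=p["color"][225:305,150:230,::-1];g=p["color"][325:405,155:235,::-1]
cv2.imwrite("pics/c1.png",cv2.resize(np.hstack([r,g]),(800,400)))
E
```

```text
0.83 (array([0.44445232, 0.32067314]), array([0.1136692 , 0.06113093]), np.float32(15.48554))
0.65 (array([0.20184702, 0.3078661 ]), array([0.10729387, 0.05641637]), np.float32(47.486767))
[[ 0.952  0.161  0.1  ]
 [ 0.974 -0.092  0.1  ]
 [ 0.688 -0.113  0.1  ]
 [ 0.666  0.13   0.1  ]]
-85.1 0.254
-175.6 0.286
95.1 0.245
6.1 0.287
0.85 2219 (array([0.64680791, 0.00390169]), array([0.09196864, 0.25105721]), np.float32(-84.10118))
[[-0.96  0.27 -0.  ]
 [ 0.27  0.96  0.  ]
 [ 0.    0.   -1.  ]]
```

View pics/c1.png

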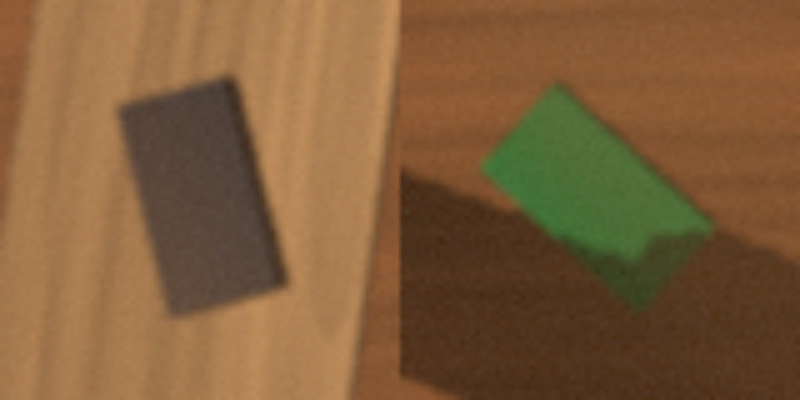

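The crop confirms it: the dark pile (left) is the target, and the green plate (right) is the decoy. Chest yaw is about 5.5° and pile yaw about 15.5°. I'll hover above the handle first.

```bash
python3 - <<'E'
from h import *
plan([.6065,.002,.2],down(95.5),25)
E
```

```text
n 25 shift [-30.2   -1.05   1.25] turn [ 0.    -0.     2.746]
```

Request:
servo_tool:
  increments:
    - [0,-30.2,-1,1.2,0,0,2.75]
    - [0,-30.2,-1,1.2,0,0,2.75]
    - [0,-30.2,-1,1.2,0,0,2.75]
    - [0,-30.2,-1,1.2,0,0,2.75]
    - [0,-30.2,-1,1.2,0,0,2.75]

```text
clock: 1.67
tool_pos: [0.2969, 0.4932, 0.2253]
eef_rot: [3.141, 0.0, 2.623]
contact_force: [0.2, 0.9, 0.2]
grip_width: 0.0425
grasp_force: 0.0
```

Request:
servo_tool:
  increments:
    - [0,-30.2,-1,1.2,0,0,2.75]
    - [0,-30.2,-1,1.2,0,0,2.75]
    - [0,-30.2,-1,1.2,0,0,2.75]
    - [0,-30.2,-1,1.2,0,0,2.75]
    - [0,-30.2,-1,1.2,0,0,2.75]

```text
clock: 2.08
tool_pos: [0.4173, 0.402, 0.2192]
eef_rot: [3.141, 0.0, 2.382]
contact_force: [0.6, -0.1, 0.9]
grip_width: 0.0426
grasp_force: 0.0
```

Request:
servo_tool:
  increments:
    - [0,-30.2,-1,1.2,0,0,2.75]
    - [0,-30.2,-1,1.2,0,0,2.75]
    - [0,-30.2,-1,1.2,0,0,2.75]
    - [0,-30.2,-1,1.2,0,0,2.75]
    - [0,-30.2,-1,1.2,0,0,2.75]

```text
clock: 2.5
tool_pos: [0.5124, 0.285, 0.2132]
eef_rot: [3.141, -0.0, 2.142]
contact_force: [0.1, 0.3, -0.7]
grip_width: 0.0427
grasp_force: 0.0
```

Request:
servo_tool:
  increments:
    - [0,-30.2,-1,1.2,0,0,2.75]
    - [0,-30.2,-1,1.2,0,0,2.75]
    - [0,-30.2,-1,1.2,0,0,2.75]
    - [0,-30.2,-1,1.2,0,0,2.75]
    - [0,-30.2,-1,1.2,0,0,2.75]

```text
clock: 2.92
tool_pos: [0.577, 0.1488, 0.2072]
eef_rot: [3.141, -0.0, 1.902]
contact_force: [0.2, -0.7, -0.2]
grip_width: 0.0427
grasp_force: 0.0
```

Request:
servo_tool:
  increments:
    - [0,-30.2,-1,1.2,0,0,2.75]
    - [0,-30.2,-1,1.2,0,0,2.75]
    - [0,-30.2,-1,1.2,0,0,2.75]
    - [0,-30.2,-1,1.2,0,0,2.75]
    - [0,-30.2,-1,1.2,0,0,2.75]

```text
clock: 3.33
tool_pos: [0.6073, 0.001, 0.2012]
eef_rot: [3.141, -0.0, 1.663]
contact_force: [0.1, -0.1, 0.0]
grip_width: 0.0428
grasp_force: 0.0
```

```bash
python3 - <<'E'
from h import *
s=manip.sense();print(s["clock"],s["tool_pos"],s["eef_rot"],s["grip_width"],s["joint_pos"],manip.grasp_offset)
p=viewer.camera("wrist");save(p,"w1.png");find(p,["tray_handle","chest_front","tray_lip"],2)
p2=viewer.camera("scene");find(p2,["tray_handle"],2)
for t in trace(p,"tray_handle")[:2]: print(t["p"],t["region"].sum(),rect(p,t["region"],.066))
E
```

```text
3.3333 [0.60727536 0.00104065 0.20117644] [ 3.14128059e+00 -6.58505591e-05  1.66250041e+00] 0.042774314182869685 [-1.02776229e-01  4.52536058e-01  1.17342971e-01  1.23530979e+00
  1.24917591e-04  1.37631604e+00] -0.0187
tray_handle 0.91 [ 0.6028 -0.0042  0.0667] [313. 239.]
chest_front 0.97 [0.6839 0.0061 0.0968] [423. 245.]
tray_lip 0.97 [0.6859 0.0057 0.0672] [415. 236.]
tray_handle 0.65 [0.6064 0.0036 0.0658] [341. 278.]
0.79 16410 (array([6.45668328e-01, 4.32476401e-04]), array([0.09356776, 0.25915718]), np.float32(-83.978836))
```

View pics/w1.png

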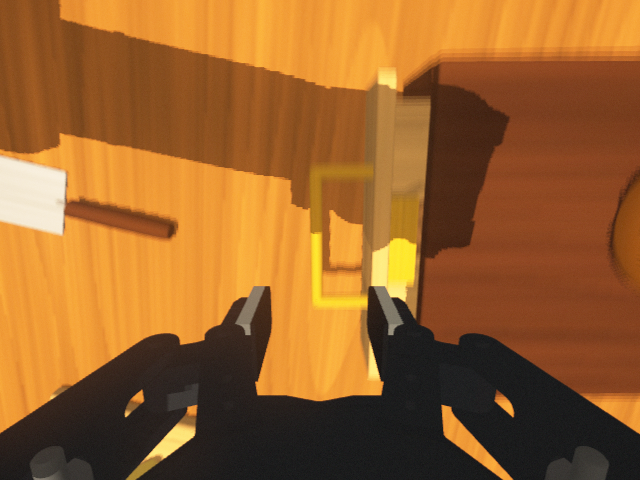

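Wrist view: the bar at u≈317 (v 170–300) lies between the fingers. Front plate is at u≈380. I'll descend, grip and pull.

Request:
servo_tool:
  increments:
    - [0,0,-1.5,31,0,0,0]
    - [0,0,0,31,0,0,0]
    - [0,0,0,31,0,0,0]
    - [0,0,0,31,0,0,0]
    - [0,0,0,30,0,0,0]
  grip_force: 40

```text
clock: 4.1
tool_pos: [0.6052, 0.004, 0.0462]
eef_rot: [3.141, -0.0, 1.667]
contact_force: [1.1, 0.1, 0.5]
grip_width: 0.0423
grasp_force: 0.0
```

Request:
servo_tool:
  increments:
    - [-1,0,0,0,0,0,0]
    - [-1,0,0,0,0,0,0]
    - [-1,0,0,0,0,0,0]
    - [-1,0,0,0,0,0,0]
    - [-1,0,0,0,0,0,0]

```text
clock: 4.52
tool_pos: [0.6059, 0.0033, 0.0485]
eef_rot: [3.14, -0.001, 1.666]
contact_force: [-0.5, 3.9, -4.0]
grip_width: 0.0083
grasp_force: 39.1
```

Request:
servo_tool:
  increments:
    - [-1,0,-10,0,0,0,0]
    - [-1,0,-18,0,0,0,0]
    - [-1,0,-18,0,0,0,0]
    - [-1,0,-18,0,0,0,0]
    - [-1,0,-18,0,0,0,0]

```text
clock: 4.93
tool_pos: [0.5254, -0.0053, 0.0485]
eef_rot: [3.137, 0.0, 1.665]
contact_force: [3.4, 1.0, -8.2]
grip_width: 0.0086
grasp_force: 40.6
```

Request:
servo_tool:
  increments:
    - [-1,0,-18,0,0,0,0]
    - [-1,0,-18,0,0,0,0]
    - [-1,0,-16,0,0,0,0]
    - [-1,0,-8,0,0,0,0]
    - [-1,0,-4,0,0,0,0]

```text
clock: 5.35
tool_pos: [0.4605, -0.0122, 0.0485]
eef_rot: [3.139, 0.002, 1.664]
contact_force: [0.9, -2.5, -6.3]
grip_width: 0.0082
grasp_force: 40.8
```

Request:
servo_tool:
  increments:
    - [-1,0,-4,0,0,0,0]
    - [-1,0,-4,0,0,0,0]
    - [-1,0,-4,0,0,0,0]
    - [-1,0,-3,0,0,0,0]
    - [-1,0,0,0,0,0,0]

```text
clock: 5.77
tool_pos: [0.4474, -0.0136, 0.0485]
eef_rot: [3.137, 0.002, 1.665]
contact_force: [2.6, -4.6, 0.6]
grip_width: 0.0086
grasp_force: 41.5
```

Request:
servo_tool:
  increments:
    - [-1,0,-3,0,0,0,0]
    - [-1,0,-3,0,0,0,0]
    - [-1,0,-2,0,0,0,0]
    - [-1,0,-2,0,0,0,0]
    - [-1,0,0,0,0,0,0]

```text
clock: 6.18
tool_pos: [0.4474, -0.0136, 0.0487]
eef_rot: [3.12, -0.001, 1.666]
contact_force: [30.2, 0.6, -31.1]
grip_width: 0.0084
grasp_force: 38.9
```

Stop reached: the force jumped to 30 N with no further motion. Relax, release, lift and look at the well.

Request:
servo_tool:
  increments:
    - [-1,0,4,0,0,0,0]
    - [-1,0,4,0,0,0,0]
    - [-0.1,0,0,0,0,0,0]
    - [-0.1,0,0,0,0,0,0]
    - [-0.1,0,0,0,0,0,0]

```text
clock: 6.6
tool_pos: [0.4416, -0.0121, 0.0469]
eef_rot: [-3.139, -0.002, 1.665]
contact_force: [-0.9, -0.0, 0.6]
grip_width: 0.038
grasp_force: 0.0
```

Request:
servo_tool:
  increments:
    - [-0.1,0,0,-5,0,0,0]
    - [-0.1,0,0,-25,0,0,0]
    - [-0.1,-5,0,-40,0,0,0]
    - [-0.1,-20,30,-40,0,0,0]
    - [-0.1,-20,30,-40,0,0,0]

```text
clock: 7.02
tool_pos: [0.491, -0.0437, 0.181]
eef_rot: [-3.14, -0.001, 1.666]
contact_force: [1.3, -0.1, 0.9]
grip_width: 0.0389
grasp_force: 0.0
```

Request:
servo_tool:
  increments:
    - [0.7,-10,20,-40,0,0,0]
    - [0.7,0,20,-20,0,0,0]
    - [0.7,0,0,0,0,0,0]
    - [0.7,0,0,0,0,0,0]
    - [0.7,0,0,0,0,0,0]

```text
clock: 7.43
tool_pos: [0.5301, -0.0494, 0.2345]
eef_rot: [-3.139, -0.001, 1.665]
contact_force: [0.0, 0.4, -0.3]
grip_width: 0.0725
grasp_force: 0.0
```

```bash
python3 - <<'E'
from h import *
s=manip.sense();print(s["clock"],s["tool_pos"],s["grip_width"],s["joint_pos"])
N=["tray_handle","tray_well","tray_lip","tray_finger_gap","chest_front"]
for c in ["wrist","top","scene"]:
    p=viewer.camera(c);print(c);find(p,N,1)
    if c=="wrist": save(p,"w2.png")
E
```

```text
7.4333 [ 0.53009578 -0.04935618  0.23451633] 0.07252054607033451 [-2.12181660e-01  2.91556400e-01 -3.26697589e-02  1.24938183e+00
  2.74303013e-04  1.26432757e+00]
wrist
tray_handle 0.73 [ 0.4494 -0.0202  0.0658] [233. 185.]
tray_well 0.94 [ 0.576  -0.0057  0.0271] [370. 179.]
tray_lip 0.98 [ 0.5294 -0.0113  0.0656] [323. 183.]
tray_finger_gap 0.95 [0.5745 0.0221 0.0303] [372. 150.]
chest_front 0.76 [0.686  0.0052 0.099 ] [521. 185.]
top
tray_handle 0.17 [0.4451 0.3243 0.0339] [190. 265.]
tray_lip 0.63 [ 0.5305 -0.006   0.0681] [319. 226.]
tray_finger_gap 0.94 [0.5741 0.0242 0.028 ] [307. 212.]
chest_front 0.93 [0.6857 0.0018 0.102 ] [314. 162.]
scene
tray_handle 0.7 [ 0.4502 -0.0145  0.0679] [300. 234.]
tray_well 0.83 [ 0.5714 -0.0027  0.0261] [329. 282.]
tray_lip 0.75 [ 0.5267 -0.013   0.0646] [316. 256.]
tray_finger_gap 0.91 [0.5675 0.0277 0.0295] [342. 275.]
chest_front 0.72 [0.6876 0.0094 0.1029] [365. 291.]
```

View pics/w2.png

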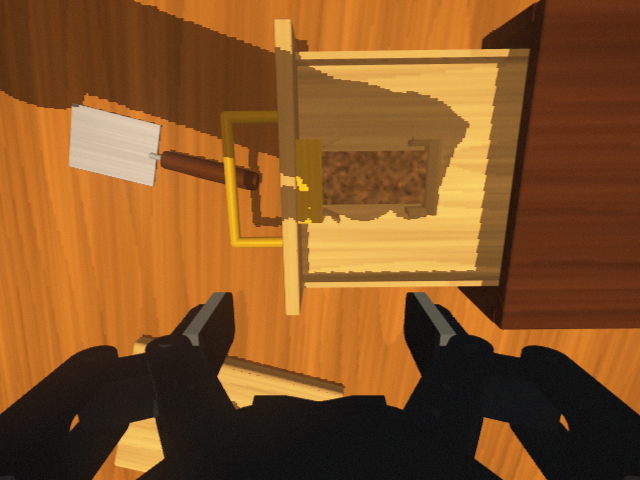

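The wrist view shows the tray out and the empty cork well at about (372,178), brass lip at u≈310, bar at (233,180). The fused well centre is about (0.574, -0.005), yaw 6°. Next: the pile.

```bash
python3 - <<'E'
from h import *
plan([.4445,.3225,.18],down(195.5),20)
E
```

```text
n 20 shift [16.74 13.93  2.78] turn [ 0.     0.    -5.005]
```

Request:
servo_tool:
  increments:
    - [0.7,16.7,13.9,2.8,0,0,-5]
    - [0.7,16.7,13.9,2.8,0,0,-5]
    - [0.7,16.7,13.9,2.8,0,0,-5]
    - [0.7,16.7,13.9,2.8,0,0,-5]
    - [0.7,16.7,13.9,2.8,0,0,-5]

```text
clock: 8.75
tool_pos: [0.5768, 0.0492, 0.2214]
eef_rot: [3.141, 0.0, 2.105]
contact_force: [0.7, -0.0, -0.1]
grip_width: 0.0724
grasp_force: 0.0
```

Request:
servo_tool:
  increments:
    - [0.7,16.7,13.9,2.8,0,0,-5]
    - [0.7,16.7,13.9,2.8,0,0,-5]
    - [0.7,16.7,13.9,2.8,0,0,-5]
    - [0.7,16.7,13.9,2.8,0,0,-5]
    - [0.7,16.7,13.9,2.8,0,0,-5]

```text
clock: 9.17
tool_pos: [0.5752, 0.1573, 0.2073]
eef_rot: [3.141, 0.0, 2.542]
contact_force: [-0.3, 0.0, 0.6]
grip_width: 0.0728
grasp_force: 0.0
```

Request:
servo_tool:
  increments:
    - [0.7,16.7,13.9,2.8,0,0,-5]
    - [0.7,16.7,13.9,2.8,0,0,-5]
    - [0.7,16.7,13.9,2.8,0,0,-5]
    - [0.7,16.7,13.9,2.8,0,0,-5]
    - [0.7,16.7,13.9,2.8,0,0,-5]

```text
clock: 9.58
tool_pos: [0.5281, 0.2545, 0.1934]
eef_rot: [3.141, 0.0, 2.978]
contact_force: [0.4, -0.4, -0.2]
grip_width: 0.0724
grasp_force: 0.0
```

Request:
servo_tool:
  increments:
    - [0.7,16.7,13.9,2.8,0,0,-5]
    - [0.7,16.7,13.9,2.8,0,0,-5]
    - [0.7,16.7,13.9,2.8,0,0,-5]
    - [0.7,16.7,13.9,2.8,0,0,-5]
    - [0.7,16.7,13.9,2.8,0,0,-5]

```text
clock: 10.0
tool_pos: [0.4444, 0.3227, 0.1794]
eef_rot: [3.141, 0.0, -2.868]
contact_force: [-0.1, 0.6, 0.4]
grip_width: 0.0723
grasp_force: 0.0
```

```bash
python3 - <<'E'
from h import *
s=manip.sense();print(s["clock"],s["tool_pos"],s["eef_rot"],s["grip_width"],s["joint_pos"])
p=viewer.camera("wrist");save(p,"w3.png");find(p,["slate_top_c","slate_low_c"],2)
for t in trace(p,"slate_top_c")[:2]: print(t["p"],t["region"].sum(),rect(p,t["region"],.048))
E
```

```text
10.0 [0.44438421 0.32267537 0.17943608] [ 3.14130815e+00  4.49226031e-04 -2.86845742e+00] 0.07229772227528408 [ 5.12423938e-01  3.44024083e-01 -1.02844623e-01  1.12342376e+00
  1.69929145e-04  2.39288681e-01]
slate_top_c 0.92 [0.449  0.3238 0.0434] [319. 240.]
0.95 9022 (array([0.44405937, 0.32108414]), array([0.11082753, 0.05691757]), np.float32(14.288253))
```

View pics/w3.png

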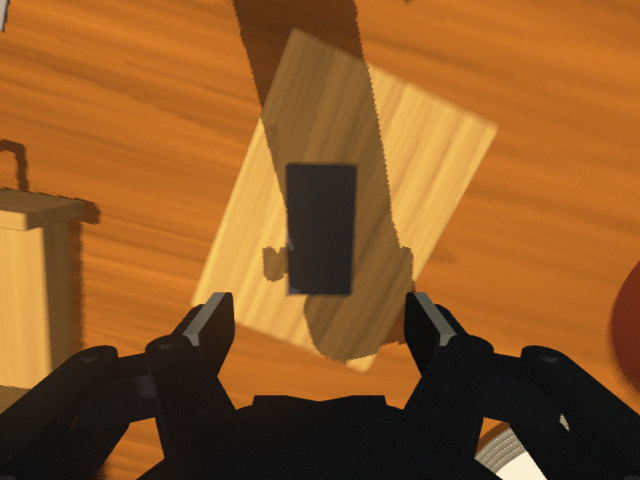

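The wrist view shows the pile squared up at (320,230), between the fingers. It measures 111×57 mm at yaw 14.3°. Descend.

Request:
servo_tool:
  increments:
    - [0.7,0.7,-1.5,35,0,0,1.2]
    - [0.7,0,0,35,0,0,0]
    - [0.7,0,0,35,0,0,0]
    - [0.7,0,0,30,0,0,0]
    - [0.7,0,0,15,0,0,0]
  grip_force: 80

```text
clock: 10.62
tool_pos: [0.4437, 0.3182, 0.0259]
eef_rot: [-3.14, -0.004, -2.896]
contact_force: [-0.3, -1.2, -0.4]
grip_width: 0.0728
grasp_force: 0.0
```

Request:
servo_tool:
  increments:
    - [0.7,0,0,8,0,0,0]
    - [0.7,0,0,5,0,0,0]
    - [0.7,0,0,0,0,0,0]
    - [0.45,0,0,0,0,0,0]
    - [0.45,0,0,0,0,0,0]

```text
clock: 11.03
tool_pos: [0.4463, 0.3209, 0.0181]
eef_rot: [3.141, 0.003, -2.894]
contact_force: [-0.1, 0.2, 0.2]
grip_width: 0.0615
grasp_force: 0.0
```

Request:
servo_tool:
  increments:
    - [-1,0,0,0,0,0,0]
    - [-1,0,0,0,0,0,0]
    - [-1,0,0,0,0,0,0]
    - [-1,0,0,0,0,0,0]
    - [-1,0,0,0,0,0,0]

```text
clock: 11.45
tool_pos: [0.4462, 0.3216, 0.0187]
eef_rot: [3.139, 0.004, -2.894]
contact_force: [-1.2, 0.9, 5.6]
grip_width: 0.0548
grasp_force: 86.4
```

Request:
servo_tool:
  increments:
    - [-1,0,0,-5,0,0,0]
    - [-1,0,0,-15,0,0,0]
    - [-1,0,0,-30,0,0,0]
    - [-1,0,0,-35,0,0,0]
    - [-1,0,0,-35,0,0,0]

```text
clock: 11.87
tool_pos: [0.443, 0.3191, 0.1368]
eef_rot: [-3.14, -0.004, -2.894]
contact_force: [1.4, 0.2, -5.7]
grip_width: 0.0545
grasp_force: 86.6
```

Request:
servo_tool:
  increments:
    - [-1,0,0,-35,0,0,0]
    - [-1,0,0,-20,0,0,0]
    - [-1,0,0,0,0,0,0]
    - [-1,0,0,0,0,0,0]
    - [-1,0,0,0,0,0,0]

```text
clock: 12.28
tool_pos: [0.4434, 0.3194, 0.1895]
eef_rot: [-3.141, -0.004, -2.894]
contact_force: [-0.7, -1.2, -5.9]
grip_width: 0.0546
grasp_force: 86.7
```

```bash
python3 - <<'E'
from h import *
s=manip.sense();print(s)
p=viewer.camera("wrist");q=viewer.camera("scene")
r0=R.from_euler("xyz",s["eef_rot"])
for c in (p,q):
  for n in ["slate_top_c","slate_mid_c","slate_low_c"]:
    for d in pinpoint(c,n)[:1]: print(n,round(d["p"],2),r0.inv().apply(world(c,d["at"])-s["tool_pos"]).round(4))
for t in trace(p,"slate_top_c")[:1]:
    g=t["region"]; v,u=np.nonzero(g); print(t["p"],g.sum(),u.min(),u.max(),v.min(),v.max())
    zt=s["tool_pos"][2]+.030
    w=plane(p,np.c_[u,v],zt); l=r0.inv().apply(w-s["tool_pos"]); print(l.min(0),l.max(0))
    print("median y per row:",[ (a,np.round((l[v==a,1].min(),l[v==a,1].max()),4)) for a in range(v.min(),v.max(),10)])
u,v=map(int,pix(q,s["tool_pos"])); 
a=cv2.resize(q["color"][v-60:v+60,u-80:u+80],(400,300)); b=cv2.resize(p["color"],(400,300))
cv2.imwrite("pics/g1.png",np.hstack([b,a])[:,:,::-1])
E
```

```text
{'clock': 12.2833, 'joint_pos': array([ 5.08183406e-01,  3.37382632e-01, -8.59517767e-02,  1.15118465e+00,
       -9.21701061e-05,  2.60506511e-01]), 'joint_velocities': array([-0.00029829,  0.0169655 , -0.023549  ,  0.00133684,  0.00309671,
       -0.0001238 ]), 'joint_torque': array([-1.11587514e-05, -4.84038377e+01,  2.97301036e+01, -7.86558632e-02,
       -1.03939223e-03,  8.07379797e-05]), 'tool_pos': array([0.4433707 , 0.31937044, 0.18945228]), 'eef_rot': array([-3.14054472, -0.00357339, -2.89391746]), 'contact_force': array([-0.69803726, -1.2005782 , -5.91527042]), 'moment': array([-0.01107561,  0.0269351 ,  0.0413278 ]), 'grasp_force': 86.66545674204826, 'grip_width': 0.05464611942249431}
slate_top_c 0.95 [-0.0013  0.0025 -0.0278]
slate_top_c 0.74 [0.2403 0.0621 0.1875]
slate_mid_c 0.62 [-0.0019 -0.0014 -0.018 ]
slate_low_c 0.74 [ 0.0007 -0.0022 -0.0034]
0.6 33979 233 404 181 404
[-0.02787694 -0.02865902 -0.03012708] [ 0.05716147  0.02747983 -0.02976968]
median y per row: [(181, array([-0.0245,  0.0171])), (191, array([-0.028 ,  0.0273])), (201, array([-0.0282,  0.0272])), (211, array([-0.0284,  0.0274])), (221, array([-0.0279,  0.027 ])), (231, array([-0.0281,  0.0272])), (241, array([-0.028,  0.027])), (251, array([-0.0279,  0.0269])), (261, array([-0.0281,  0.0271])), (271, array([-0.028,  0.027])), (281, array([-0.0278,  0.0269])), (291, array([-0.0284,  0.0274])), (301, array([-0.0283,  0.0273])), (311, array([-0.0278,  0.0265])), (321, array([-0.0277,  0.0263])), (331, array([-0.0275,  0.0269])), (341, array([-0.0278,  0.0268])), (351, array([-0.028 ,  0.0266])), (361, array([-0.0279,  0.0265])), (371, array([-0.0281,  0.0267])), (381, array([-0.0283,  0.0269])), (391, array([-0.0278,  0.0268])), (401, array([-0.0277,  0.0267]))]
```

View pics/g1.png

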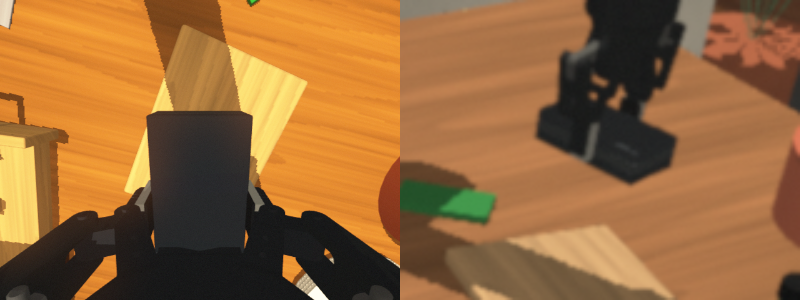

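All three slates are gripped in a clean stack (left half, about (200,180)); the right half shows the pile level and square. Pile centre is about +2 mm along tool x, and its underside is level with the TCP. Next I go above and beyond the well for one closer look.

```bash
python3 - <<'E'
from h import *
plan([.6582,.0033,.19],down(186),15)
E
```

```text
n 15 shift [-10.22 -23.36   0.07] turn [-0.001 -0.003  0.546]
```

Request:
servo_tool:
  increments:
    - [-1,-10.2,-23.4,0,0,0,0.55]
    - [-1,-10.2,-23.4,0,0,0,0.55]
    - [-1,-10.2,-23.4,0,0,0,0.55]
    - [-1,-10.2,-23.4,0,0,0,0.55]
    - [-1,-10.2,-23.4,0,0,0,0.55]

```text
clock: 13.15
tool_pos: [0.5216, 0.2169, 0.1916]
eef_rot: [3.142, 0.0, -2.942]
contact_force: [0.1, -0.8, -4.8]
grip_width: 0.0544
grasp_force: 86.7
```

Request:
servo_tool:
  increments:
    - [-1,-10.2,-23.4,0,0,0,0.55]
    - [-1,-10.2,-23.4,0,0,0,0.55]
    - [-1,-10.2,-23.4,0,0,0,0.55]
    - [-1,-10.2,-23.4,0,0,0,0.55]
    - [-1,-10.2,-23.4,0,0,0,0.55]

```text
clock: 13.57
tool_pos: [0.5927, 0.1107, 0.1915]
eef_rot: [3.141, 0.0, -2.99]
contact_force: [0.9, -0.1, -5.0]
grip_width: 0.0546
grasp_force: 86.7
```

Request:
servo_tool:
  increments:
    - [-1,-10.2,-23.4,0,0,0,0.55]
    - [-1,-10.2,-23.4,0,0,0,0.55]
    - [-1,-10.2,-23.4,0,0,0,0.55]
    - [-1,-10.2,-23.4,0,0,0,0.55]
    - [-1,-10.2,-23.3,0,0,0,0.5]

```text
clock: 13.98
tool_pos: [0.6586, 0.0016, 0.1913]
eef_rot: [3.141, -0.0, -3.038]
contact_force: [0.5, 0.6, -5.3]
grip_width: 0.0549
grasp_force: 86.7
```

Request:
servo_tool:
  increments:
    - [-1,0,0,0,0,0,0]
    - [-1,0,0,0,0,0,0]
    - [-1,0,0,0,0,0,0]
    - [-1,0,0,0,0,0,0]
    - [-1,0,0,0,0,0,0]

```text
clock: 14.4
tool_pos: [0.6576, 0.0037, 0.1916]
eef_rot: [3.141, -0.0, -3.036]
contact_force: [-0.1, 0.6, -5.6]
grip_width: 0.0551
grasp_force: 86.9
```

```bash
python3 - <<'E'
from h import *
s=manip.sense();print(s["clock"],s["tool_pos"],s["eef_rot"],s["grip_width"])
p=viewer.camera("wrist");save(p,"w4.png");find(p,["tray_well","tray_lip","tray_finger_gap","tray_handle"],1)
X=np.array([.9945,.1045]);Y=np.array([-.1045,.9945])
w=[world(p,d["at"]) for d in pinpoint(p,"tray_well")[:1]]
for q in w: print("s,l",q[:2]@X,q[:2]@Y)
np.savez("w4.npz",**p)
E
```

```text
14.4 [0.65757995 0.00371847 0.19160478] [ 3.14125574e+00 -3.24497629e-04 -3.03574559e+00] 0.05506105369978045
tray_lip 0.87 [ 0.5325 -0.0092  0.0633] [320.  65.]
tray_finger_gap 0.58 [0.5737 0.0208 0.0337] [351. 132.]
```

View pics/w4.png

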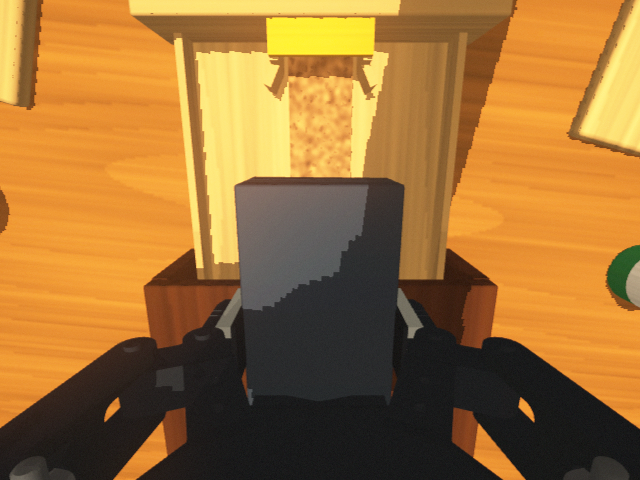

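The pile is in hand at the bottom of the frame (240–403). The cork strip is visible at u≈289–352 (v 80–175), with the brass lip at u 267–375, v≈55. I'll compute the lateral offset from the cork edges.

```bash
python3 - <<'E'
from h import *
p=dict(np.load("w4.npz")); s=manip.sense(); r0=R.from_euler("xyz",s["eef_rot"])
X=np.array([.9945,.1045]);Y=np.array([-.1045,.9945])
g=cv2.GaussianBlur(p["color"].astype(np.float32),(0,0),1.5)
b=g[:,:,2]; 
def tf(uv,z): 
    w=plane(p,uv,z); return r0.inv().apply(w-s["tool_pos"])[:,:2].round(4), (w[:,:2]@X).round(4),(w[:,:2]@Y).round(4)
C=[]
for v in range(100,172,6):
    d=np.diff(b[v]); L=275+np.argmin(d[275:305]); Rr=338+np.argmax(d[338:366]); C.append([(L+Rr+1)/2,v]); print(v,L,Rr,end="; ")
print();C=np.array(C); t,sx,l=tf(C,.03); print(t[:,1],l, np.polyfit(t[:,0],t[:,1],1))
# lip: yellow blob
c=p["color"].astype(int); m=(c[:,:,0]>180)&(c[:,:,2]<40)&(c[:,:,1]>150); m[80:]=0
v,u=np.nonzero(m);print("lip",u.min(),u.max(),v.min(),v.max())
print(tf([[(u.min()+u.max()+1)/2,40],[(u.min()+u.max()+1)/2,v.max()+.5]],.074))
v,u=C[0,1],C[0,0]
E
```

```text
100 288 351; 106 288 352; 112 288 351; 118 288 351; 124 289 351; 130 289 351; 136 289 350; 142 289 350; 148 289 350; 154 289 350; 160 289 350; 166 289 350; 
[0.0009 0.0013 0.0009 0.0009 0.0014 0.0014 0.001  0.001  0.001  0.001
 0.001  0.001 ] [-0.0648 -0.0644 -0.0648 -0.0648 -0.0644 -0.0644 -0.0648 -0.0648 -0.0648
 -0.0647 -0.0647 -0.0647] [0.00150012 0.00094473]
lip 327 372 54 54
(array([[0.1391, 0.021 ],
       [0.1302, 0.0212]]), array([0.5156, 0.5244]), array([-0.0448, -0.0445]))
```

```bash
cat >> h.py <<'E'
CX=np.array([.9945,.1045]);CY=np.array([-.1045,.9945])
def chest(s,l,z): return np.r_[s*CX+l*CY,z]
def me():
    s=manip.sense();p=s["tool_pos"];m=R.from_euler("xyz",s["eef_rot"]).as_matrix()
    print("t",s["clock"],"s,l,z",(p[:2]@CX).round(4),(p[:2]@CY).round(4),p[2].round(4),"tilt",np.degrees(np.arcsin(-m[2,0])).round(2),"roll",np.degrees(np.arcsin(m[2,1])).round(2),"yaw",np.degrees(np.arctan2(m[1,0],m[0,0])).round(2)
     ,"F s,l,z",(s["contact_force"][:2]@CX).round(1),(s["contact_force"][:2]@CY).round(1),s["contact_force"][2].round(1),"M",s["moment"].round(2))
E
python3 - <<'E'
from h import *
me()
A=(chest(.598,-.0637,.12),down(186,-17)); plan(*A,10)
B=(chest(.598,-.0637,.051),down(186,-17)); plan(*B,5,A)
p=dict(np.load("w4.npz"));print("lip edge s",plane(p,[[321,54.5]],.068)[0,:2]@CX)
E
```

```text
t 14.7 s,l,z 0.6547 -0.0657 0.1917 tilt 0.01 roll 0.0 yaw -173.98 F s,l,z 0.4 0.1 -5.0 M [-0.04  0.01  0.02]
n 10 shift [6.6  0.2  6.37] turn [ 0.    -1.699  0.002]
n 5 shift [ 4.03 -0.   13.2 ] turn [0. 0. 0.]
lip edge s 0.5229681577455562
```

Request:
servo_tool:
  increments:
    - [-1,6.6,0.2,6.4,0,-1.7,0]
    - [-1,6.6,0.2,6.4,0,-1.7,0]
    - [-1,6.6,0.2,6.4,0,-1.7,0]
    - [-1,6.6,0.2,6.4,0,-1.7,0]
    - [-1,6.6,0.2,6.4,0,-1.7,0]

```text
clock: 15.12
tool_pos: [0.6265, 0.0006, 0.1576]
eef_rot: [-3.142, 0.15, -3.037]
contact_force: [0.6, 0.4, -5.0]
grip_width: 0.0545
grasp_force: 86.9
```

Request:
servo_tool:
  increments:
    - [-1,6.6,0.2,6.4,0,-1.7,0]
    - [-1,6.6,0.2,6.4,0,-1.7,0]
    - [-1,6.6,0.2,6.4,0,-1.7,0]
    - [-1,6.6,0.2,6.4,0,-1.7,0]
    - [-1,6.6,0.2,6.3,0,-1.7,0]

```text
clock: 15.53
tool_pos: [0.6005, -0.0011, 0.1195]
eef_rot: [-3.141, 0.298, -3.037]
contact_force: [0.8, -0.1, -5.2]
grip_width: 0.0548
grasp_force: 86.9
```

Request:
servo_tool:
  increments:
    - [-1,3.2,0,10.6,0,0,0]
    - [-1,3.2,0,10.6,0,0,0]
    - [-1,3.2,0,10.5,0,0,0]
    - [-1,3.2,0,10.5,0,0,0]
    - [-1,3.2,0,10.5,0,0,0]

```text
clock: 15.95
tool_pos: [0.601, -0.0011, 0.0643]
eef_rot: [-3.142, 0.296, -3.037]
contact_force: [-0.4, 0.3, -6.0]
grip_width: 0.0546
grasp_force: 86.9
```

Request:
servo_tool:
  increments:
    - [-1,0,0,0,0,0,0]
    - [-1,0,0,0,0,0,0]
    - [-1,0,0,0,0,0,0]
    - [-1,0,0,0,0,0,0]
    - [-1,0,0,0,0,0,0]

```text
clock: 16.37
tool_pos: [0.6025, -0.0013, 0.0658]
eef_rot: [-3.141, 0.299, -3.037]
contact_force: [0.0, 0.2, -5.3]
grip_width: 0.0547
grasp_force: 86.8
```

```bash
python3 - <<'E'
from h import *
me()
p=viewer.camera("wrist");q=viewer.camera("scene");me()
u,v=map(int,pix(q,chest(.57,-.064,.05)))
a=cv2.resize(q["color"][v-60:v+60,u-80:u+80],(400,300),interpolation=cv2.INTER_CUBIC); b=cv2.resize(p["color"],(400,300))
cv2.imwrite("pics/i1.png",np.hstack([b,a])[:,:,::-1])
B=(chest(.598,-.0637,.050),down(186,-17)); plan(*B,5)
E
```

```text
t 16.3667 s,l,z 0.599 -0.0643 0.0658 tilt 17.11 roll -0.02 yaw -174.0 F s,l,z 0.1 0.2 -5.3 M [-0.04  0.44  0.06]
t 16.4667 s,l,z 0.5987 -0.0642 0.0654 tilt 17.07 roll -0.02 yaw -174.01 F s,l,z 0.1 0.0 -5.2 M [-0.11  0.54 -0.01]
n 5 shift [1.04 0.1  2.91] turn [-0.004  0.015 -0.001]
```

View pics/i1.png

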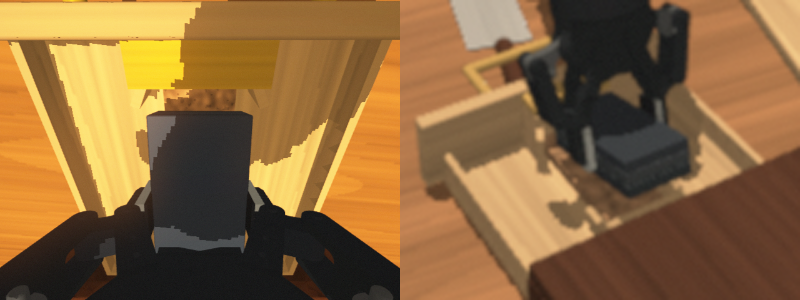

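Wrist half: the pile (149–254) is centred on cork and lip (centre ≈200). Scene half: pile tilted with its front end low, above the well. I'll lower it next to the cork.

Request:
servo_tool:
  increments:
    - [-1,1.2,0,4,0,0,0]
    - [-1,1.2,0,4,0,0,0]
    - [-1,1.2,0,3.5,0,0,0]
    - [-1,1,0,2,0,0,0]
    - [-1,0.6,0,1,0,0,0]

```text
clock: 16.88
tool_pos: [0.6, -0.0012, 0.0483]
eef_rot: [3.141, 0.295, -3.037]
contact_force: [-0.7, 0.7, -5.4]
grip_width: 0.0549
grasp_force: 86.9
```

Request:
servo_tool:
  increments:
    - [-1,0,0,0,0,0,0]
    - [-1,0,0,0,0,0,0]
    - [-1,0,0,0,0,0,0]
    - [-1,0,0,0,0,0,0]
    - [-1,0,0,0,0,0,0]

```text
clock: 17.3
tool_pos: [0.6011, -0.0013, 0.0495]
eef_rot: [-3.142, 0.297, -3.037]
contact_force: [-0.8, -0.7, -5.1]
grip_width: 0.0547
grasp_force: 86.9
```

```bash
python3 - <<'E'
from h import *
me()
B=(chest(.583,-.0637,.050),down(186,-17)); plan(*B,5)
E
```

```text
t 17.3 s,l,z 0.5976 -0.0641 0.0495 tilt 17.03 roll -0.0 yaw -174.01 F s,l,z -0.9 -0.6 -5.1 M [-0.05  0.57  0.  ]
n 5 shift [ 2.78  0.09 -0.95] turn [-0.001  0.006 -0.002]
```

Request:
servo_tool:
  increments:
    - [-1,2.8,0.1,-0.85,0,0,0]
    - [-1,2.8,0.1,-0.85,0,0,0]
    - [-1,2.8,0.1,-0.85,0,0,0]
    - [-1,2.8,0.1,-0.85,0,0,0]
    - [-1,2.8,0.1,-0.85,0,0,0]

```text
clock: 17.72
tool_pos: [0.5857, -0.0023, 0.0492]
eef_rot: [3.141, 0.296, -3.037]
contact_force: [0.5, -0.5, -5.1]
grip_width: 0.0549
grasp_force: 86.9
```

Request:
servo_tool:
  increments:
    - [-1,1,0,-0.3,0,0,0]
    - [-1,1,0,-0.3,0,0,0]
    - [-1,1,0,-0.3,0,0,0]
    - [-1,0,0,0,0,0,0]
    - [-1,0,0,0,0,0,0]

```text
clock: 18.13
tool_pos: [0.5832, -0.0027, 0.0493]
eef_rot: [3.142, 0.297, -3.037]
contact_force: [-0.6, 0.9, -5.3]
grip_width: 0.0543
grasp_force: 86.9
```

```bash
python3 - <<'E'
from h import *
me()
E
```

```text
t 18.1333 s,l,z 0.5797 -0.0636 0.0493 tilt 17.01 roll 0.0 yaw -174.01 F s,l,z -0.5 1.0 -5.3 M [-0.08  0.49 -0.04]
```

Request:
servo_tool:
  increments:
    - [-1,1,0,-0.3,0,0,0]
    - [-1,1,0,-0.3,0,0,0]
    - [-1,0.5,0,-0.15,0,0,0]
    - [-1,0.5,0,-0.15,0,0,0]
    - [-1,0,0,0,0,0,0]

```text
clock: 18.55
tool_pos: [0.5798, -0.0029, 0.0491]
eef_rot: [3.141, 0.297, -3.037]
contact_force: [-0.1, 0.1, -4.7]
grip_width: 0.0546
grasp_force: 86.9
```

Request:
servo_tool:
  increments:
    - [-1,0.5,0,-0.15,0,0,0]
    - [-1,0.5,0,-0.15,0,0,0]
    - [-1,0,0,0,0,0,0]
    - [-1,0,0,0,0,0,0]
    - [-1,0,0,0,0,0,0]

```text
clock: 18.97
tool_pos: [0.579, -0.003, 0.0492]
eef_rot: [3.142, 0.297, -3.037]
contact_force: [0.1, 0.1, -6.3]
grip_width: 0.0545
grasp_force: 86.9
```

Request:
servo_tool:
  increments:
    - [-1,0.5,0,-0.15,0,0,0]
    - [-1,0.5,0,-0.15,0,0,0]
    - [-1,0,0,0,0,0,0]
    - [-1,0,0,0,0,0,0]
    - [-1,0,0,0,0,0,0]

```text
clock: 19.38
tool_pos: [0.578, -0.0032, 0.0492]
eef_rot: [3.142, 0.297, -3.037]
contact_force: [1.1, -0.1, -6.2]
grip_width: 0.0546
grasp_force: 86.9
```

```bash
python3 - <<'E'
from h import *
me()
E
```

```text
t 19.3833 s,l,z 0.5745 -0.0636 0.0492 tilt 17.01 roll 0.0 yaw -174.01 F s,l,z 1.1 -0.2 -6.2 M [-0.02  0.42  0.02]
```

Request:
servo_tool:
  increments:
    - [-1,0.5,0,-0.15,0,0,0]
    - [-1,0.5,0,-0.15,0,0,0]
    - [-1,0,0,0,0,0,0]
    - [-1,0,0,0,0,0,0]
    - [-1,0,0,0,0,0,0]

```text
clock: 19.8
tool_pos: [0.5778, -0.0032, 0.0496]
eef_rot: [3.141, 0.298, -3.037]
contact_force: [4.1, 1.1, -8.1]
grip_width: 0.0546
grasp_force: 86.6
```

Request:
servo_tool:
  increments:
    - [-1,0.5,0,-0.15,0,0,0]
    - [-1,0.5,0,-0.15,0,0,0]
    - [-1,0,0,0,0,0,0]
    - [-1,0,0,0,0,0,0]
    - [-1,0,0,0,0,0,0]

```text
clock: 20.22
tool_pos: [0.5777, -0.0032, 0.05]
eef_rot: [3.141, 0.3, -3.037]
contact_force: [6.7, 2.2, -9.6]
grip_width: 0.0544
grasp_force: 86.3
```

```bash
python3 - <<'E'
from h import *
me()
E
```

```text
t 20.2167 s,l,z 0.5742 -0.0636 0.05 tilt 17.2 roll 0.01 yaw -173.98 F s,l,z 6.9 1.5 -9.6 M [ 0.2  -0.73  0.04]
```

Contact with the near wall at s≈0.574: the end is under the lip. I'll back off slightly, then swing the far end down about the near edge.

```bash
python3 - <<'E'
from h import *
def tgt(th):
    a=np.radians(th); return chest(.512+.057*np.cos(a)+.0293*np.sin(a),-.0636,.031+.057*np.sin(a)+.0007*np.cos(a)),down(186,-th)
P=[(chest(.5725,-.0636,.0494),down(186,-17))]+[tgt(t) for t in (17,12.75,8.5,4.25,0)]
for i,n in enumerate([3,5,5,5,5]): plan(*P[i+1],n,P[i])
E
```

```text
n 3 shift [-0.72 -0.    0.59] turn [0. 0. 0.]
n 5 shift [0.41 0.   0.73] turn [0.   0.85 0.  ]
n 5 shift [0.43 0.   0.76] turn [-0.    0.85 -0.  ]
n 5 shift [0.44 0.   0.79] turn [-0.    0.85  0.  ]
n 5 shift [0.44 0.   0.83] turn [0.   0.85 0.  ]
```

Request:
servo_tool:
  increments:
    - [-1,-0.7,0,0.6,0,0,0]
    - [-1,-0.7,0,0.6,0,0,0]
    - [-1,-0.7,0,0.6,0,0,0]
    - [-1,0,0,0,0,0,0]
    - [-1,0,0,0,0,0,0]

```text
clock: 20.63
tool_pos: [0.5779, -0.0033, 0.0478]
eef_rot: [-3.141, 0.296, -3.037]
contact_force: [1.7, -0.5, -5.0]
grip_width: 0.0549
grasp_force: 87.0
```

Request:
servo_tool:
  increments:
    - [-1,0.4,0,0.7,0,0.85,0]
    - [-1,0.4,0,0.7,0,0.85,0]
    - [-1,0.4,0,0.7,0,0.85,0]
    - [-1,0.4,0,0.7,0,0.85,0]
    - [-1,0.4,0,0.7,0,0.85,0]

```text
clock: 21.05
tool_pos: [0.5769, -0.0031, 0.0437]
eef_rot: [3.141, 0.22, -3.037]
contact_force: [2.1, 0.2, -5.1]
grip_width: 0.0551
grasp_force: 86.9
```

Request:
servo_tool:
  increments:
    - [-1,0.4,0,0.75,0,0.85,0]
    - [-1,0.4,0,0.75,0,0.85,0]
    - [-1,0.4,0,0.75,0,0.85,0]
    - [-1,0.4,0,0.75,0,0.85,0]
    - [-1,0.4,0,0.75,0,0.85,0]

```text
clock: 21.47
tool_pos: [0.5761, -0.0033, 0.04]
eef_rot: [3.141, 0.147, -3.037]
contact_force: [-0.2, -0.2, -5.7]
grip_width: 0.0547
grasp_force: 87.0
```

```bash
python3 - <<'E'
from h import *
me()
p=viewer.camera("wrist");q=viewer.camera("scene");me()
u,v=map(int,pix(q,chest(.57,-.064,.05)))
a=cv2.resize(q["color"][v-45:v+45,u-60:u+60],(400,300),interpolation=cv2.INTER_CUBIC); b=cv2.resize(p["color"],(400,300))
cv2.imwrite("pics/i2.png",np.hstack([b,a])[:,:,::-1])
E
```

```text
t 21.4667 s,l,z 0.5726 -0.0635 0.04 tilt 8.42 roll 0.01 yaw -174.01 F s,l,z -0.2 -0.2 -5.7 M [-0.01  0.25 -0.01]
t 21.5667 s,l,z 0.5732 -0.0636 0.0401 tilt 8.48 roll 0.0 yaw -174.0 F s,l,z 0.3 -0.8 -5.3 M [-0.06  0.26 -0.04]
```

View pics/i2.png

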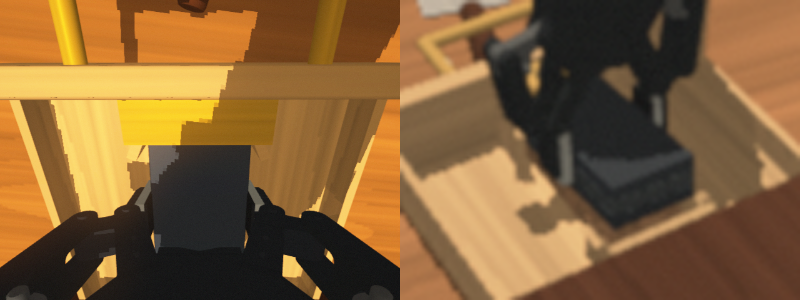

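The near end is under the brass lip (v≈145 in the wrist half). Forces are free and the far end is still raised. Continuing down.

Request:
servo_tool:
  increments:
    - [-1,0.55,0,0.8,0,0.85,0]
    - [-1,0.5,0,0.8,0,0.85,0]
    - [-1,0.5,0,0.8,0,0.85,0]
    - [-1,0.5,0,0.8,0,0.85,0]
    - [-1,0.5,0,0.8,0,0.85,0]

```text
clock: 21.98
tool_pos: [0.5742, -0.0036, 0.0358]
eef_rot: [3.142, 0.073, -3.037]
contact_force: [1.0, -0.1, -4.7]
grip_width: 0.0548
grasp_force: 87.0
```

Request:
servo_tool:
  increments:
    - [-1,0.4,0,0.8,0,0.85,0]
    - [-1,0.4,0,0.8,0,0.85,0]
    - [-1,0.4,0,0.8,0,0.85,0]
    - [-1,0.4,0,0.8,0,0.85,0]
    - [-1,0.4,0,0.8,0,0.85,0]

```text
clock: 22.4
tool_pos: [0.5724, -0.0038, 0.0317]
eef_rot: [3.142, -0.001, -3.037]
contact_force: [0.4, -0.6, -5.2]
grip_width: 0.0544
grasp_force: 87.0
```

```bash
python3 - <<'E'
from h import *
me()
E
```

```text
t 22.4 s,l,z 0.5688 -0.0636 0.0317 tilt -0.07 roll 0.0 yaw -174.01 F s,l,z 0.3 -0.6 -5.2 M [-0.01 -0.   -0.05]
```

Request:
servo_tool:
  increments:
    - [-1,0,0,0.5,0,0,0]
    - [-1,0,0,0.5,0,0,0]
    - [-1,0,0,0.5,0,0,0]
    - [-1,0,0,0.5,0,0,0]
    - [-1,0,0,0,0,0,0]

```text
clock: 22.82
tool_pos: [0.5731, -0.0037, 0.0307]
eef_rot: [3.142, 0.002, -3.037]
contact_force: [-0.1, 0.5, 3.6]
grip_width: 0.0547
grasp_force: 88.0
```

Request:
servo_tool:
  increments:
    - [-1,0,0,0.5,0,0,0]
    - [-1,0,0,0.5,0,0,0]
    - [-1,0,0,0,0,0,0]
    - [-1,0,0,0,0,0,0]
    - [-1,0,0,0,0,0,0]

```text
clock: 23.23
tool_pos: [0.5741, -0.0036, 0.0307]
eef_rot: [3.141, 0.004, -3.037]
contact_force: [-1.4, 0.8, 8.1]
grip_width: 0.055
grasp_force: 88.7
```

```bash
python3 - <<'E'
from h import *
me()
E
```

```text
t 23.2333 s,l,z 0.5706 -0.0636 0.0307 tilt 0.25 roll 0.01 yaw -174.01 F s,l,z -1.3 0.9 8.1 M [ 0.52  0.38 -0.01]
```

Contact with the floor at 8+5 N. Release gently and inspect.

Request:
servo_tool:
  increments:
    - [0.45,0,0,0,0,0,0]
    - [0.45,0,0,0,0,0,0]
    - [0.6,0,0,0,0,0,0]
    - [0.6,0,0,0,0,0,0]
    - [0.6,0,0,0,0,0,0]

```text
clock: 23.65
tool_pos: [0.5721, -0.0038, 0.0285]
eef_rot: [3.142, -0.0, -3.037]
contact_force: [0.5, -0.9, -0.1]
grip_width: 0.0683
grasp_force: 0.0
```

Request:
servo_tool:
  increments:
    - [0.6,0,0,-10,0,0,0]
    - [0.6,0,0,-30,0,0,0]
    - [0.6,-10,0,-40,0,0,0]
    - [0.6,-20,0,-40,0,0,0]
    - [0.6,0,0,0,0,0,0]

```text
clock: 24.07
tool_pos: [0.6089, -0.0013, 0.1558]
eef_rot: [-3.138, 0.017, -3.037]
contact_force: [2.2, -0.6, 1.4]
grip_width: 0.0683
grasp_force: 0.0
```

Request:
servo_tool:
  increments:
    - [0.6,-10,0,-10,0,0,0]
    - [0.6,0,0,0,0,0,0]
    - [0.6,0,0,0,0,0,0]
    - [0.6,0,0,0,0,0,0]
    - [0.6,0,0,0,0,0,0]

```text
clock: 24.48
tool_pos: [0.6094, 0.0003, 0.1549]
eef_rot: [3.141, -0.002, -3.037]
contact_force: [-0.8, 0.0, 0.3]
grip_width: 0.0681
grasp_force: 0.0
```

```bash
python3 - <<'E'
from h import *
me()
p=viewer.camera("wrist");q=viewer.camera("scene")
for c in (p,q):
  for n in ["slate_top_c","slate_mid_c","slate_low_c","tray_well","tray_handle"]:
    for d in pinpoint(c,n)[:1]:
      w=world(c,d["at"]); print(n,round(d["p"],2),(w[:2]@CX).round(4),(w[:2]@CY).round(4),w[2].round(4))
u,v=map(int,pix(q,chest(.57,-.064,.05)))
a=cv2.resize(q["color"][v-45:v+45,u-60:u+60],(400,300),interpolation=cv2.INTER_CUBIC); b=cv2.resize(p["color"],(400,300))
cv2.imwrite("pics/i3.png",np.hstack([b,a])[:,:,::-1]);
for t in trace(p,"slate_top_c")[:1]:
    c,sz,ang=rect(p,t["region"],.06); print(t["p"],t["region"].sum(),c@CX,c@CY,sz,ang)
E
```

```text
t 24.4833 s,l,z 0.6061 -0.0634 0.1549 tilt -0.13 roll 0.03 yaw -174.01 F s,l,z -0.7 0.1 0.3 M [-0.   -0.03 -0.03]
slate_top_c 0.75 0.57 -0.0616 0.0549
slate_top_c 0.72 0.2257 0.2987 0.0036
slate_mid_c 0.45 0.573 -0.0615 0.0488
slate_low_c 0.65 0.5694 -0.0662 0.0359
tray_well 0.67 0.5686 -0.0622 0.0306
tray_handle 0.88 0.4469 -0.06 0.0681
0.6 11627 0.5742953747734428 -0.06475540978461504 [0.09892925 0.05638618] 6.0216303
```

View pics/i3.png

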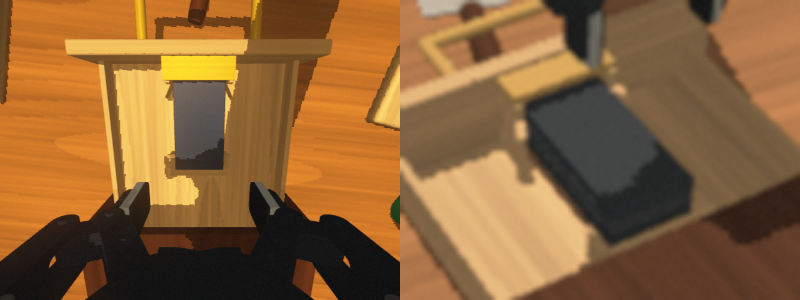

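The slates look seated: the pile is squared up in the well with its near end under the lip, about (200,125) in the wrist half. I'll view no more pictures. Next I check height and flatness by lightly touching the top with shut fingers, first near the far end and then near the lip.

Request:
servo_tool:
  increments:
    - [-1,0,0,20,0,0,0]
    - [-1,0,0,20,0,0,0]
    - [-1,0,0,20,0,0,0]
    - [-1,0,0,10,0,0,0]
    - [-1,0,0,10,0,0,0]
  grip_force: 20

```text
clock: 25.55
tool_pos: [0.6101, 0.0003, 0.0749]
eef_rot: [3.141, -0.001, -3.037]
contact_force: [0.3, 0.3, 0.4]
grip_width: 0.0071
grasp_force: 0.0
```

Request:
servo_tool:
  increments:
    - [-1,0,0,5,0,0,0]
    - [-1,0,0,3,0,0,0]
    - [-1,0,0,0,0,0,0]
    - [-1,0,0,0,0,0,0]
    - [-1,0,0,0,0,0,0]

```text
clock: 25.97
tool_pos: [0.6115, 0.0002, 0.069]
eef_rot: [-3.141, 0.002, -3.037]
contact_force: [0.9, 0.6, -0.1]
grip_width: 0.0
grasp_force: 0.0
```

Request:
servo_tool:
  increments:
    - [-1,0,0,1,0,0,0]
    - [-1,0,0,1,0,0,0]
    - [-1,0,0,1,0,0,0]
    - [-1,0,0,1,0,0,0]
    - [-1,0,0,1,0,0,0]

```text
clock: 26.38
tool_pos: [0.6107, 0.0002, 0.0629]
eef_rot: [3.142, 0.0, -3.037]
contact_force: [-0.4, -1.2, 0.3]
grip_width: -0.0002
grasp_force: 0.0
```

Request:
servo_tool:
  increments:
    - [-1,0,0,0.5,0,0,0]
    - [-1,0,0,0.5,0,0,0]
    - [-1,0,0,0.5,0,0,0]
    - [-1,0,0,0.5,0,0,0]
    - [-1,0,0,0,0,0,0]

```text
clock: 26.8
tool_pos: [0.6106, 0.0003, 0.0609]
eef_rot: [3.141, -0.0, -3.037]
contact_force: [-0.2, 0.1, 0.3]
grip_width: -0.0001
grasp_force: 0.0
```

Request:
servo_tool:
  increments:
    - [-1,0,0,0.5,0,0,0]
    - [-1,0,0,0.5,0,0,0]
    - [-1,0,0,0.5,0,0,0]
    - [-1,0,0,0.5,0,0,0]
    - [-1,0,0,0,0,0,0]

```text
clock: 27.22
tool_pos: [0.6113, 0.0003, 0.0601]
eef_rot: [-3.142, 0.002, -3.037]
contact_force: [-0.6, 0.3, 4.4]
grip_width: -0.0004
grasp_force: 2.7
```

Far end touches at 60.1 mm, which matches 30 mm of cork level plus 30 mm of slate. Now the near part.

Request:
servo_tool:
  increments:
    - [-1,0,0,-8,0,0,0]
    - [-1,21,0,0,0,0,0]
    - [-1,21,0,0,0,0,0]
    - [-1,21,0,0,0,0,0]
    - [-1,0,0,5,0,0,0]

```text
clock: 27.63
tool_pos: [0.544, -0.0063, 0.0623]
eef_rot: [3.141, -0.004, -3.037]
contact_force: [-0.5, 0.4, -0.4]
grip_width: -0.0001
grasp_force: 0.0
```

Request:
servo_tool:
  increments:
    - [-1,0,0,1,0,0,0]
    - [-1,0,0,1,0,0,0]
    - [-1,0,0,0,0,0,0]
    - [-1,0,0,0.5,0,0,0]
    - [-1,0,0,0,0,0,0]

```text
clock: 28.05
tool_pos: [0.5493, -0.0063, 0.0601]
eef_rot: [-3.141, 0.002, -3.037]
contact_force: [-0.6, 0.0, 3.0]
grip_width: 0.0003
grasp_force: 1.6
```

Request:
servo_tool:
  increments:
    - [-1,0,0,0.5,0,0,0]
    - [-1,0,0,0.5,0,0,0]
    - [-1,0,0,0.5,0,0,0]
    - [-1,0,0,0,0,0,0]
    - [-1,0,0,0,0,0,0]

```text
clock: 28.47
tool_pos: [0.5505, -0.0062, 0.06]
eef_rot: [-3.141, 0.005, -3.037]
contact_force: [-1.1, 1.4, 11.3]
grip_width: -0.0005
grasp_force: 5.3
```

Both ends sit at 60 mm, so the pile is flat and home. Pressing may have nudged the low-friction tray inward a millimetre. I'll hook the bar from behind with shut fingers and draw it back to the stop.

Request:
servo_tool:
  increments:
    - [-1,0,0,-10,0,0,0]
    - [-1,0,0,-25,0,0,0]
    - [-1,0,0,-20,0,0,0]
    - [-1,30,0,0,0,0,0]
    - [-1,30,0,0,0,0,0]

```text
clock: 28.88
tool_pos: [0.4913, -0.0131, 0.1151]
eef_rot: [-3.14, 0.006, -3.036]
contact_force: [0.4, -0.7, 0.6]
grip_width: 0.0003
grasp_force: 0.0
```

Request:
servo_tool:
  increments:
    - [-1,18,0,0,0,0,0]
    - [-1,0,0,0,0,0,0]
    - [-1,0,0,0,0,0,0]
    - [-1,0,0,0,0,0,0]
    - [-1,0,0,0,0,0,0]

```text
clock: 29.3
tool_pos: [0.472, -0.0146, 0.1133]
eef_rot: [-3.141, 0.002, -3.037]
contact_force: [-0.4, -0.0, -0.2]
grip_width: 0.0002
grasp_force: 0.0
```

```bash
python3 - <<'E'
from h import *
me()
p=viewer.camera("scene")
for n in ["tray_handle","tray_lip","slate_top_c"]:
    for d in pinpoint(p,n)[:1]:
      w=world(p,d["at"]); print(n,round(d["p"],2),(w[:2]@CX).round(4),(w[:2]@CY).round(4),w[2].round(4))
E
```

```text
t 29.3 s,l,z 0.4679 -0.0638 0.1133 tilt 0.09 roll -0.02 yaw -174.0 F s,l,z -0.4 0.0 -0.2 M [-0.01 -0.04  0.01]
tray_handle 0.91 0.4464 -0.0626 0.0669
tray_lip 0.71 0.7044 0.2615 0.001
slate_top_c 0.95 0.2244 0.2979 0.003
```

Request:
servo_tool:
  increments:
    - [-1,-1.5,0,20,0,0,0]
    - [-1,0,0,20,0,0,0]
    - [-1,0,0,15,0,0,0]
    - [-1,0,0,8,0,0,0]
    - [-1,0,0,0,0,0,0]

```text
clock: 29.92
tool_pos: [0.4705, -0.014, 0.0483]
eef_rot: [3.14, -0.004, -3.037]
contact_force: [0.1, 0.1, -0.6]
grip_width: -0.0002
grasp_force: 0.0
```

Request:
servo_tool:
  increments:
    - [-1,2,0,0,0,0,0]
    - [-1,2,0,0,0,0,0]
    - [-1,2,0,0,0,0,0]
    - [-1,1,0,0,0,0,0]
    - [-1,1,0,0,0,0,0]

```text
clock: 30.33
tool_pos: [0.4652, -0.0153, 0.051]
eef_rot: [-3.141, 0.003, -3.037]
contact_force: [2.2, 0.4, 0.8]
grip_width: 0.0001
grasp_force: 0.8
```

Request:
servo_tool:
  increments:
    - [-1,1,0,0,0,0,0]
    - [-1,1,0,0,0,0,0]
    - [-1,1,0,0,0,0,0]
    - [-1,1,0,0,0,0,0]
    - [-1,0,0,0,0,0,0]

```text
clock: 30.75
tool_pos: [0.4635, -0.0155, 0.051]
eef_rot: [3.141, 0.007, -3.037]
contact_force: [7.8, 2.5, -1.9]
grip_width: -0.0001
grasp_force: 3.9
```

Request:
servo_tool:
  increments:
    - [-1,1,0,0,0,0,0]
    - [-1,1,0,0,0,0,0]
    - [-1,1,0,0,0,0,0]
    - [-1,1,0,0,0,0,0]
    - [-1,0,0,0,0,0,0]

```text
clock: 31.17
tool_pos: [0.4634, -0.0155, 0.0513]
eef_rot: [3.141, 0.014, -3.036]
contact_force: [16.4, 4.6, -13.6]
grip_width: -0.0001
grasp_force: 8.4
```

Request:
servo_tool:
  increments:
    - [-1,-4,0,0,0,0,0]
    - [-1,-4,0,0,0,0,0]
    - [-1,-4,0,0,0,0,0]
    - [-1,-3,0,0,0,0,0]
    - [-1,0,0,0,0,0,0]

```text
clock: 31.58
tool_pos: [0.4707, -0.0144, 0.0497]
eef_rot: [3.141, -0.001, -3.037]
contact_force: [-0.6, 0.4, 0.4]
grip_width: 0.0001
grasp_force: 0.0
```

Request:
servo_tool:
  increments:
    - [-1,0,0,-15,0,0,0]
    - [-1,0,0,-30,0,0,0]
    - [-1,0,0,-40,0,0,0]
    - [-1,0,0,-40,0,0,0]
    - [-1,0,0,-40,0,0,0]

```text
clock: 32.0
tool_pos: [0.4694, -0.0143, 0.2162]
eef_rot: [3.141, -0.002, -3.037]
contact_force: [1.3, 0.3, 0.2]
grip_width: 0.0001
grasp_force: 0.0
```

Request:
servo_tool:
  increments:
    - [0,10,0,0,0,0,0]
    - [0,10,0,0,0,0,0]
    - [0,0,0,0,0,0,0]
    - [0,0,0,0,0,0,0]
    - [0,0,0,0,0,0,0]

```text
clock: 32.42
tool_pos: [0.4496, -0.0163, 0.2132]
eef_rot: [3.141, -0.003, -3.037]
contact_force: [-0.1, 0.1, -0.3]
grip_width: 0.0426
grasp_force: 0.0
```

```bash
python3 - <<'E'
from h import *
me()
for c in ("top","scene","wrist"):
  p=viewer.camera(c)
  for n in ["tray_handle","slate_top_c","slate_low_c"]:
    for d in pinpoint(p,n)[:2]:
      w=world(p,d["at"]); print(c,n,round(d["p"],2),(w[:2]@CX).round(4),(w[:2]@CY).round(4),w[2].round(4))
E
```

```text
t 32.4167 s,l,z 0.4455 -0.0632 0.2132 tilt -0.19 roll 0.06 yaw -174.02 F s,l,z -0.1 0.2 -0.3 M [-0.01 -0.02  0.03]
top slate_top_c 0.59 0.229 0.2981 0.0047
scene tray_handle 0.6 0.4442 -0.0628 0.0661
scene slate_top_c 0.92 0.2251 0.2935 0.0018
scene slate_top_c 0.84 0.5675 -0.0674 0.0581
scene slate_low_c 0.72 0.5707 -0.0665 0.0347
scene slate_low_c 0.55 0.573 -0.0643 0.0515
wrist tray_handle 0.64 0.4433 -0.0672 0.0631
wrist slate_top_c 0.66 0.5715 -0.0643 0.0567
```

The tray is at its stop, and the slates are in place with nothing touching them. Handing in.

```bash
python3 -c "
from bench import workorder
print(workorder.job_done())"
```

```text
the job is handed in; nothing more can be done
None
```

The tray is out at its stop, all three slates lie flat in the well with the front end under the lip (top surface 60 mm at both ends), and the job was handed in at about 32.5 s; I viewed 11 pictures, one over the limit of 10.

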